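# Open the dust extractor's filter compartment

## Robot

A 6-joint arm with a two-finger parallel gripper is mounted at the origin on a cart in front of the work surface, level with it; the furniture and walls round the work are solid. World frame = base frame: x ahead of the robot, y to its left, z up, the work surface at z = 0. Lengths are in m, angles in rad, forces in N, time in s.
With the tool pointing down it reaches from about 0.375 to 0.9 m from the base axis. Payload 3.1 kg.
Tool frame: the origin (TCP) lies at the very end of the fingers, on their centre line; the grasp point (between the pads) lies bot.grip_point_offset behind it (bot.grip_point_offset is the distance from the TCP to the grasp point, in m); z points along the fingers, y is the direction in which the jaws open and shut (so a half turn about z gives the same grasp; the last joint's range is limited). The gripper opens to 85 mm and grips with 20 to 120 N. Pads are 22 mm wide; open, the fingers measure 114 mm over their backs; the gripper's body (76 mm by 85 mm) begins 54 mm behind the grasp point. The pads swing forward as they close: fully open they stand 13 mm farther back than shut.
Start: joints at [1.058, 0.527, 1.433, -0, 1.181, -0.178], TCP at [0.205, 0.59, 0.209] pointing down, gripper open.
Joint ranges: [-3.08, 3.08], [-0.75, 2.2], [0.22, 2.44], [-1.43, 4.57], [0, 2.65], [-2.85, 2.85]. Speed limits (rad/s): [2.79, 2.79, 3.14, 3.14, 3.14, 3.14].

## Interface

Orientations are given as a unit quaternion [w, x, y, z].
In Python, from bench import bot gives the robot as it stands. Calls block until the motion is done:
- bot.movep(position, orientation): joint-space move of the TCP to a pose.
- bot.move_linear(position, feed=0.15, rotation=None, until_force=None): straight line of the TCP; rotation=None keeps the orientation; feed is the mean speed in m/s. With until_force (N) it stops when the force on the tool has changed by that much, and returns True; else False.
- bot.move_j(angles): joint-space move.
- bot.release() and bot.grab(grip_force=None): open the fingers fully, or close them until they stop; grip_force is the grip in N (None keeps the last).
- bot.wait(seconds).
- bot.ik(position, orientation): joint angles nearest the present ones, or None.
- bot.sense(): the state.
- bot.snapshot(name): name is "scene" or "top"; returns a dict with "img" (480x640x3 uint8, red, green, blue), "mtx" (3x3 intrinsics, pixels), "eye" and "attitude" of the camera in the world. Camera axes: x right, y down, z forward; pixel columns grow to the right and rows downward; lengths in m; the calibration is good to about 2 mm. A picture is of the moment at which its call begins. There is no depth.
A pose or a line that the arm cannot do raises bot.PlanningError and nothing moves.
- bot.sign_off(): hands the job in, once; it reports no verdict.
The state is a dict: "time_s": time; "qpos": joint angles; "dq": joint speeds; "joint_torque": joint torques, N m; "eef_pos": TCP position; "eef_rot": TCP orientation; "contact_force": force on the tool from outside, world axes, zero at the start; "wrist_torque": the same for the moment, N m; "gripper_width": finger opening in m.
Only numpy, scipy, OpenCV 4.12 (cv2) and the standard library are available. Lean on these libraries where they do the work, as an engineer would, in place of code of your own. Each camera call takes 0.05 s, during which the arm holds its last target.

## Task

Open the filter compartment of the small white dust extractor for a filter change, with the fingertips alone: press the blue snap tab down until the grey lid springs free, then push the lid (the raised rib across it is there for this) off its seat and back along the extractor's top until the filter is completely uncovered. Never lift the lid: it ends lying flat on the extractor's top, with the tab sprung back up. Leave the spare filter, the blue dental model and the jar around it where they stand.

Things in the scene. Friction and masses are not known exactly. Their poses are not given: they have to be found in the camera images.
- extractor: Fixed white and grey bench dust extractor, 244 (its x) x 132 (y) mm. Origin: centre of its underside; z up; x is the way the lid slides open, from the end with blue tab, suction port and switch (-x) to the end with a raised rim (+x). It stands on a green mat 2.5 mm thick. Deck 80 mm above its underside; the lid lies on it between side walls 12 mm high, 113 mm apart.
- filter_well (a point): Middle, at deck height, of the hole in the deck that holds the white pleated filter, 26 mm toward -x of the extractor's origin; 64 (extractor x) x 86 (y) mm. Hidden under the closed lid.
- park (a point): Point on the plain level deck where the middle of the opened lid comes to lie, at x = +64 mm, y = 0 of the extractor, 80 mm up. The end rim stops the lid about 5 mm farther on.
- filter_lid: Grey loose lid, a plate 90 (x) x 110 (y) x 5 mm, 0.1 to 0.2 kg, axes as the extractor's. Origin: centre of its underside; closed, at x = -25 mm, y = 0, 80 mm up in the extractor's frame. Filter wholly bare from x = +51 mm. The tab's claw holds a bead on its -x edge. Once freed, springs kick it about 6 mm along +x; the claw cannot catch it again and it slides with 1 to 3 N.
- lid_rib (a point): Middle of the top edge of the lid's push rib: 70 mm long along y, 8 mm thick along x, 12 mm high above the plate; the point is 17 mm above the lid's underside, 20 mm toward +x of its origin. Closed, 47 mm of lid lie free between claw and rib. Over the closed lid's side edges are lips, tops 91.5 mm above the extractor's underside, 102 mm apart.
- tab_pad (a point): Middle of the top face of the blue snap tab's ribbed finger pad, 95 mm above the extractor's underside when not pressed; pad 27 mm long along the extractor's x, 28 mm wide, nothing higher beside it or on its -x side. It is pressed straight down.
- snap_tab (a joint): Angle of the snap tab, a sprung rocker on a pin along the extractor's y, 22 mm toward +x of the pad's middle: 0 at rest, 0.36 rad at its stop (pad's middle 8 mm lower). The claw on its other arm frees the lid at about 0.23 rad (5 mm down). 2 N to start, about 5 N at the stop; it springs back when let go.
- spare_filter: Spare filter cartridge, black frame with white pleats, 62 x 84 x 20 mm, loose on the worktop. Origin: centre of its underside. To be left alone.
- stone_model_2: Blue stone dental model, 58 x 67 x 33 mm, loose on the worktop. Origin: centre of its underside. To be left alone.
- jar_powder: White jar with a dark blue screw lid, 64 mm across, 74 mm high, loose on the worktop. Origin: centre of its underside. To be left alone.
Mind the look-alikes: they are no part of the job. What is shaped like the filter_lid but green is not meant.

How it is judged:
On the way, in this order (a step that is already met when the one before it is completed fails the run):
1. the snap tab is pressed in and the lid has sprung clear of the claw (value of joint snap_tab above 0.15 rad and x of filter_lid in the frame of extractor above -0.0215 m), for 0.1 s.
2. the lid is pushed off its seat, clear of the filter (x of filter_lid in the frame of extractor above 0.052 m), for 0.2 s.
At the end, for the whole second after the job is handed in: The lid lies flat and still on the extractor's deck (within 4 mm of deck height, tilt under 0.06 rad), wholly clear of the filter well (origin beyond x = +52 mm in the extractor's frame), and the snap tab has sprung back (under 0.05 rad) (x of filter_lid in the frame of extractor above 0.052 m and z of filter_lid in the frame of extractor between 0.076 and 0.084 m and angle between filter_lid's own z axis and vertical below 0.06 rad and linear speed of filter_lid below 0.01 m/s and value of joint snap_tab below 0.05 rad); the robot touches nothing.
It fails at once if the lid is lifted off the deck (z of filter_lid in the frame of extractor above 0.092 m or angle between filter_lid's own z axis and vertical above 0.25 rad).
It fails at once if the lid falls off the extractor (z of filter_lid in the frame of extractor below 0.06 m).
It fails at once if the spare filter, the model or the jar is disturbed (distance of any of spare_filter, stone_model_2, jar_powder from where it was at the start of the episode above 0.015 m).
It fails at once if something other than the fingers presses on the lid or the extractor (contact force between the arm and filter_lid above 2 N or contact force between the arm and extractor above 2 N).
It also fails if it takes over 40 s, if anything falls off the work surface, if the arm or the gripper's body presses on something with over 40 N, if the wrist force passes 120 N, or if a joint passes its speed limit or range.

## Working session

There is one attempt and no reset: what is moved stays moved. The work goes in short steps, each a Python script; the robot and the scene stay as the last script left them, time stands still between calls to the robot, and variables do not carry over. Pictures are saved under pics/ and viewed, and the job is handed in when it is done.

```bash
mkdir -p pics; ls
python3 - <<'E'
from bench import bot
import cv2, json, numpy as np
for n in ["scene","top"]:
    s=bot.snapshot(n)
    cv2.imwrite(f"pics/{n}0.png",s["img"][:,:,::-1])
    print(n,np.array(s["mtx"]).tolist(),s["eye"],s["attitude"])
print(bot.sense()); print(bot.grip_point_offset)
E
```

```text
pics
scene [[511.00912301711844, 0.0, 322.1172464289716], [0.0, 511.00912301711844, 240.1256060848315], [0.0, 0.0, 1.0]] [ 0.114404   -0.42479809  0.68070166] [-0.39530587  0.8693542  -0.26896283  0.12496217]
top [[447.0314805649693, 0.0, 314.5756897234933], [0.0, 447.0314805649693, 238.68479022171633], [0.0, 0.0, 1.0]] [0.46692533 0.14211224 0.98770473] [-0.01157401  0.70798117 -0.70560006  0.0275185 ]
{'time_s': 0.1, 'qpos': array([ 1.05852983e+00,  5.28407280e-01,  1.43378026e+00,  2.22623009e-05,
        1.18139276e+00, -1.78515350e-01]), 'dq': array([ 0.00105758, -0.00341928, -0.00429409,  0.00084128,  0.00096986,
       -0.00038634]), 'joint_torque': array([ 1.61443941e-04, -4.43306386e+01, -1.78586411e+01, -2.00337527e-04,
        3.79418416e-03,  1.04881543e-07]), 'eef_pos': array([0.20437541, 0.58991148, 0.20770864]), 'eef_rot': array([-3.46158576e-04,  1.66106234e-01,  9.86107363e-01, -9.31644914e-04]), 'contact_force': array([-0.47618501, -0.98280678,  0.16797862]), 'wrist_torque': array([ 0.01284808,  0.00562984, -0.02115787]), 'gripper_width': 0.08530718045434058}
0.0187
```

View pics/scene0.png

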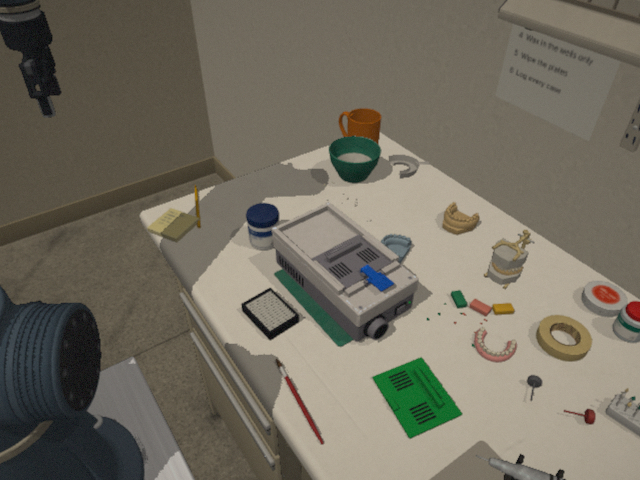

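View pics/top0.png

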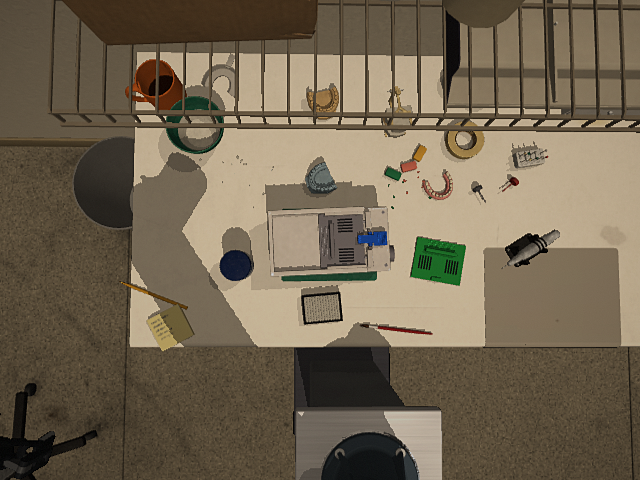

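Run:
```python
import cv2
a=cv2.imread("pics/top0.png")[195:295,255:405]; cv2.imwrite("pics/topc.png",cv2.resize(a,None,fx=5,fy=5,interpolation=cv2.INTER_CUBIC))
a=cv2.imread("pics/scene0.png")[195:350,260:430]; cv2.imwrite("pics/scenec.png",cv2.resize(a,None,fx=3.8,fy=3.8,interpolation=cv2.INTER_CUBIC))
```

```text
(no output)
```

View pics/topc.png

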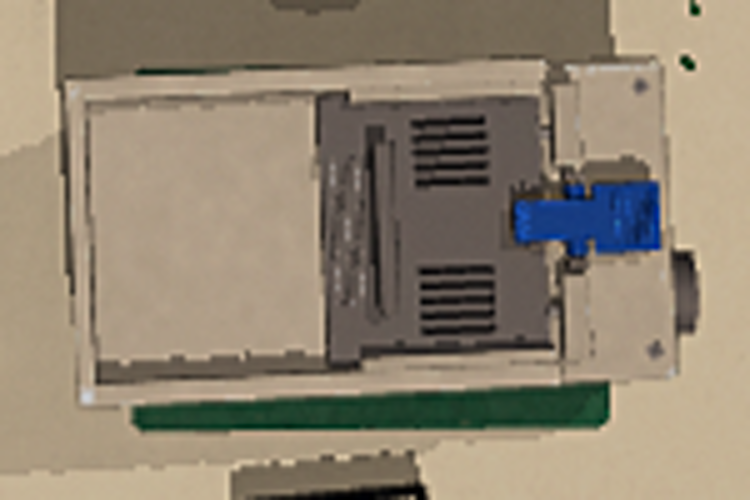

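View pics/scenec.png

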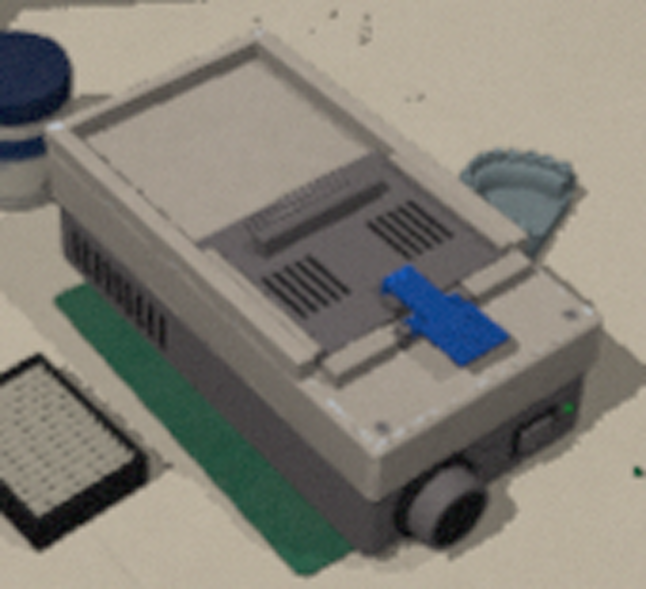

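```bash
cat > h.py <<'E'
import numpy as np
from scipy.spatial.transform import Rotation as R
cams={"scene":([511.00912301711844,322.1172464289716,240.1256060848315],[0.114404,-0.42479809,0.68070166],[-0.39530587,0.8693542,-0.26896283,0.12496217]),
"top":([447.0314805649693,314.5756897234933,238.68479022171633],[0.46692533,0.14211224,0.98770473],[-0.01157401,0.70798117,-0.70560006,0.0275185])}
def ray(c,p):
    (f,cx,cy),e,q=cams[c]
    d=R.from_quat([*q[1:],q[0]]).apply([(p[0]-cx)/f,(p[1]-cy)/f,1]); return np.array(e),d/np.linalg.norm(d)
def proj(c,P):
    (f,cx,cy),e,q=cams[c]
    d=R.from_quat([*q[1:],q[0]]).inv().apply(np.atleast_2d(P)-np.array(e)); return np.c_[f*d[:,0]/d[:,2]+cx,f*d[:,1]/d[:,2]+cy]
def tri(pt,ps):
    A=np.zeros((3,3));b=np.zeros(3);rs=[ray("top",pt),ray("scene",ps)]
    for e,d in rs:
        M=np.eye(3)-np.outer(d,d);A+=M;b+=M@e
    X=np.linalg.solve(A,b); return X,[np.linalg.norm((np.eye(3)-np.outer(d,d))@(X-e)) for e,d in rs]
def onz(c,p,z):
    e,d=ray(c,p); return e+d*(z-e[2])/d[2]
E
python3 - <<'E'
from h import *
T=lambda u,v:(255+u/5-.4,195+v/5-.4)
S=lambda u,v:(260+u/3.8-.37,195+v/3.8-.37)
for n,t,s in [("tabouter+y",(660,250),(462,363)),("tabouter-y",(659,182),(510,342)),("claw -y",(513,203),(410,266)),("claw +y",(515,243),(383,285)),
 ("rim -y",(68,85),(258,32)),("rim +y",(82,403),(50,128)),("front -y",(661,58),(600,310)),("front +y",(675,376),(378,455)),("rib -y",(378,130),(388,183)),("rib +y",(385,318),(262,238))]:
    X,r=tri(T(*t),S(*s)); print(n,X.round(4),np.round(r,4))
E
```

```text
tabouter+y [ 0.5056 -0.0227  0.0962] [0.0007 0.0007]
tabouter-y [ 0.5327 -0.0228  0.093 ] [0.0001 0.0001]
claw -y [0.5245 0.036  0.0949] [0.001 0.001]
claw +y [0.5087 0.0349 0.0929] [0.0011 0.0011]
rim -y [0.5706 0.2155 0.0913] [0.0002 0.0002]
rim +y [0.444  0.2082 0.0924] [0.0008 0.0008]
front -y [ 0.5835 -0.025   0.0852] [0.0004 0.0004]
front +y [ 0.4554 -0.0318  0.0802] [0.0012 0.0012]
rib -y [0.5544 0.0898 0.0892] [0.0012 0.0012]
rib +y [0.4795 0.0867 0.0961] [0.0024 0.0024]
```

```bash
cat >> h.py <<'E'
def ext2w(p,P):
    c,s=np.cos(p[2]),np.sin(p[2]);P=np.atleast_2d(P)
    return np.c_[p[0]+c*P[:,0]-s*P[:,1],p[1]+s*P[:,0]+c*P[:,1],P[:,2]+.0025]
E
python3 - <<'E'
from h import *
from scipy.optimize import least_squares
T=lambda u,v:(255+u/5-.4,195+v/5-.4)
S=lambda u,v:(260+u/3.8-.37,195+v/3.8-.37)
L=[("tabouter+y",(660,250),(462,363)),("tabouter-y",(659,182),(510,342)),
 ("rim -y",(68,85),(258,32)),("rim +y",(82,403),(50,128)),("front -y",(661,58),(600,310)),("front +y",(675,376),(378,455)),("rib -y",(378,130),(388,183)),("rib +y",(385,318),(262,238))]
def pts(q):
    return ext2w(q[:3],[[q[3],.014,.095],[q[3],-.014,.095],[.122,-.066,.092],[.122,.066,.092],[-.122,-.066,q[4]],[-.122,.066,q[4]],[-.005,-.035,.097],[-.005,.035,.097]])
def f(q):
    P=pts(q); return np.r_[(proj("top",P)-[T(*l[1]) for l in L]).ravel()/.8,(proj("scene",P)-[S(*l[2]) for l in L]).ravel()/.8]
r=least_squares(f,[.51,.09,1.57,-.11,.085],loss="soft_l1"); q=r.x
print(q, r.cost); print(f(q).reshape(2,-1,2).round(1).tolist())
np.save("ext.npy",q)
for n,p in [("pad",[q[3]+.0135,0,.095]),("rib",[-.005,0,.097]),("park",[.064,0,.08])]: print(n,ext2w(q[:3],p))
E
```

```text
[ 0.51307246  0.09104379  1.6248234  -0.1140225   0.08148633] 24.133257455229177
[[[0.9, -0.2], [0.1, -0.6], [-0.8, -1.2], [-0.5, 1.7], [1.1, -1.0], [2.5, 0.5], [1.9, 2.6], [2.5, -0.6]], [[-0.3, -0.1], [0.2, -3.0], [0.7, -2.4], [-3.1, -0.7], [2.5, 1.0], [-0.6, -0.1], [-3.1, -3.2], [-1.4, -0.4]]]
pad [[ 0.51850076 -0.00933204  0.0975    ]]
rib [[0.51334247 0.08605109 0.0995    ]]
park [[0.50961641 0.15495041 0.0825    ]]
```

The pick-out of look-alikes:
- The grey lid on the white extractor is at top (345,240) and scene (335,255). This is the one wanted: it sits on the white body under the blue tab.
- The green plate of the same shape is at top (438,260) and scene (417,397). It lies on the table, so it's not meant.
- The blue tab is at top (373,239) and scene (377,278). The blue dental model at top (320,177) and scene (397,245), and the jar at top (236,265), are to be left alone.

The crops confirm the choice. The two-view heights (pad about 95 mm, rim about 92 mm) agree with the text to within a few mm. Next I'll close the fingers and hover over the pad.

```bash
cat >> h.py <<'E'
def quat(yaw,flip):
    # tool z down, tool y along +/- extractor y
    y=np.array([-np.sin(yaw),np.cos(yaw),0])*flip; z=np.array([0,0,-1.]); x=np.cross(y,z)
    q=R.from_matrix(np.c_[x,y,z]).as_quat(); return [q[3],*q[:3]]
E
python3 - <<'E'
from bench import bot
from h import *
import cv2
q=np.load("ext.npy")
bot.grab(20)
for f in (1,-1):
    for P in ([-.1055,0,.2],[-.1055,0,.09],[-.03,0,.088],[.07,0,.088]): 
        print(f,bot.ik(ext2w(q[:3],P)[0],quat(q[2],f)))
best=min((1,-1),key=lambda f: 9 if (a:=bot.ik(ext2w(q[:3],[-.1055,0,.2])[0],quat(q[2],f))) is None else abs(a[5]))
np.save("flip.npy",best); o=quat(q[2],best)
bot.movep(ext2w(q[:3],[-.1055,0,.2])[0],o)
bot.move_linear(ext2w(q[:3],[-.1055,0,.11])[0],feed=.1)
s=bot.sense();print(best,s["time_s"],s["eef_pos"],s["contact_force"],s["gripper_width"])
for n in ("scene","top"): cv2.imwrite(f"pics/{n}1.png",cv2.resize(bot.snapshot(n)["img"][180:340,240:440,::-1],None,fx=3.5,fy=3.5,interpolation=cv2.INTER_CUBIC))
E
```

```text
1 [-2.43114499e-01  3.93579413e-01  1.70322635e+00 -4.44089210e-16
  1.04478689e+00  2.84445108e+00]
1 [-2.43114499e-01  5.63296790e-01  1.80214043e+00 -4.44089210e-16
  7.76155436e-01  2.84445108e+00]
1 None
1 None
-1 [-2.43114499e-01  3.93579413e-01  1.70322635e+00 -4.44089210e-16
  1.04478689e+00 -2.97141575e-01]
-1 [-2.43114499e-01  5.63296790e-01  1.80214043e+00 -4.44089210e-16
  7.76155436e-01 -2.97141575e-01]
-1 [-9.76965498e-02  5.66124839e-01  1.80509584e+00 -4.44089210e-16
  7.70371975e-01 -1.51723625e-01]
-1 [ 9.67342821e-02  5.81114776e-01  1.76561373e+00 -4.44089210e-16
  7.94864146e-01  4.27072068e-02]
-1 4.3417 [ 0.51928988 -0.01437411  0.11297786] [ 0.62421439 -0.01888592 -0.35293647] 0.00014309045009572487
```

View pics/scene1.png

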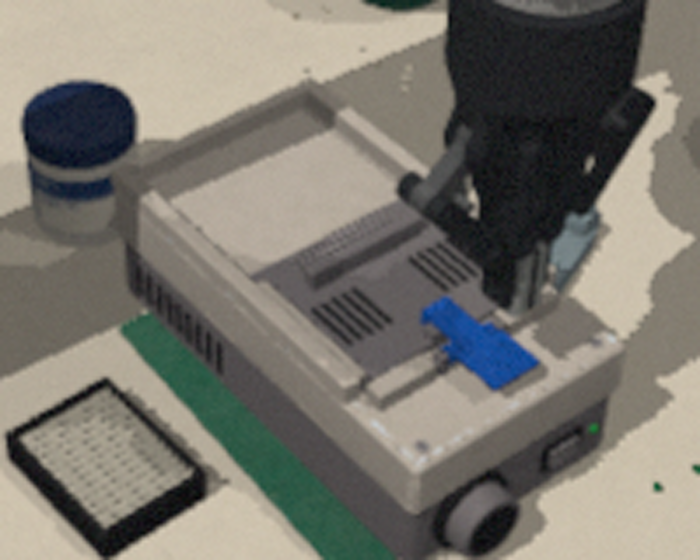

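View pics/top1.png

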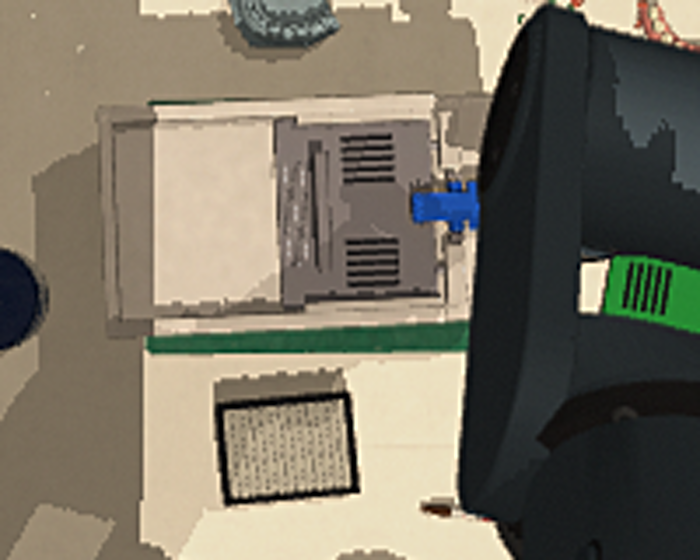

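```bash
python3 - <<'E'
from h import *
c=lambda P:((proj("scene",P)-[240,180])*3.5).round(0).tolist()
print(c([.5193,-.0144,.113]), c(ext2w(np.load("ext.npy")[:3],[[-.1005,0,.095],[-.1055,0,.095]])))
E
python3 - <<'E'
import cv2,sys
sys.path.insert(0,'.')
from bench import bot
im=bot.snapshot("scene")["img"][220:300,350:450,::-1]
cv2.imwrite("pics/scene1b.png",cv2.resize(im,None,fx=7,fy=7,interpolation=cv2.INTER_CUBIC))
E
```

```text
[[507.0, 336.0]] [[496.0, 354.0], [504.0, 361.0]]
```

View pics/scene1b.png

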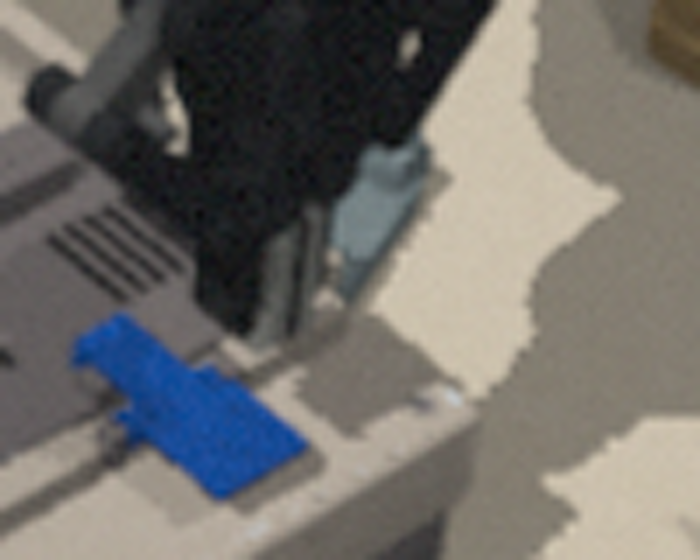

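```bash
python3 - <<'E'
from h import *
print(proj("scene",[[.2044,.5899,.2077],[.2044,.5899,.2207]]))
print(onz("scene",(386.4,269.3),.113),onz("scene",(386.4,269.3),.13))
print(proj("scene",[[.5193,-.0144,.113+d] for d in (0,.01,.02)]))
# corners of the fingertip box 22 x 29 at z .113
from h import ext2w
q=np.load("ext.npy")
P=ext2w(q[:3],[[-.1055+a,b,.1105] for a in(-.011,.011) for b in (-.0145,0,.0145)])
print((proj("scene",P)-[350,220])*7)
E
python3 - <<'E'
import cv2
a=cv2.imread("pics/scene0.png")[60:140,0:100]
cv2.imwrite("pics/s0g.png",cv2.resize(a,None,fx=6,fy=6,interpolation=cv2.INTER_CUBIC))
E
```

```text
[[ 59.48743464 121.52408572]
 [ 57.20879558 115.31202282]]
[ 0.53081859 -0.00405276  0.113     ] [ 0.51834893 -0.0166521   0.13      ]
[[384.99597223 276.00667024]
 [385.54506699 271.45020265]
 [386.10330754 266.81784203]]
[[324.04518834 392.5860524 ]
 [276.69999566 420.67419882]
 [228.54812652 449.24091645]
 [256.71394142 338.07260702]
 [209.57798813 365.25167108]
 [161.65207311 392.88623501]]
```

View pics/s0g.png

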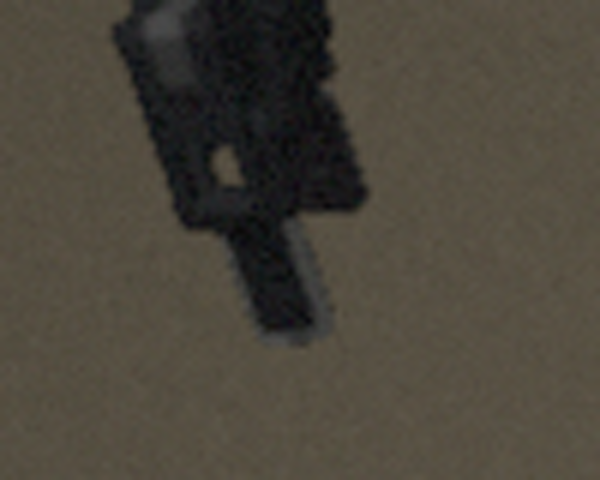

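The picture shows the blue pad at crop (250,440). The closed tips end at crop (255,345), about 7 px above where the TCP projects. I'll resolve that by touch, with a slow guarded descent.

Run:
```python
from bench import bot
from h import *
import cv2
q=np.load("ext.npy")
s=bot.sense();print(s["time_s"],s["contact_force"])
hit=bot.move_linear(ext2w(q[:3],[-.1055,0,.084])[0],feed=.02,until_force=1.5)
s=bot.sense();print(hit,s["time_s"],s["eef_pos"],s["contact_force"])
im=bot.snapshot("scene")["img"][220:300,350:450,::-1]
cv2.imwrite("pics/scene2b.png",cv2.resize(im,None,fx=7,fy=7,interpolation=cv2.INTER_CUBIC))
```

```text
4.4917 [ 0.14267245 -0.35784693 -0.99074452]
False 5.9417 [ 0.51886589 -0.0143254   0.08662942] [-0.1979739   0.16810959 -0.42194805]
```

View pics/scene2b.png

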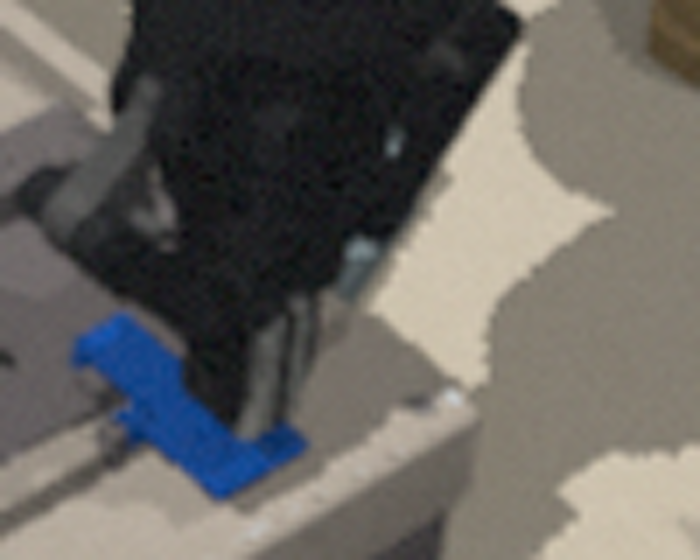

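No contact at TCP z=0.0866, so the real tips are about 13 mm behind the nominal TCP. The tips sit right over the pad, so I'll keep going down.

Run:
```python
from bench import bot
from h import *
import cv2
q=np.load("ext.npy")
for z in np.arange(.083,.064,-.001):
    hit=bot.move_linear(ext2w(q[:3],[-.1055,0,z])[0],feed=.02,until_force=8)
    s=bot.sense();F=s["contact_force"];print(round(z,4),hit,round(s["time_s"],2),s["eef_pos"].round(4),F.round(1))
    if hit or F[2]>3.2: break
im=bot.snapshot("scene")["img"][220:300,350:450,::-1]
cv2.imwrite("pics/scene3b.png",cv2.resize(im,None,fx=7,fy=7,interpolation=cv2.INTER_CUBIC))
```

```text
0.083 False 6.24 [ 0.5187 -0.0143  0.0855] [ 0.3 -0.7  0.5]
0.082 False 6.49 [ 0.5187 -0.0143  0.0844] [-0.4  0.5 -1.1]
0.081 False 6.74 [ 0.5187 -0.0143  0.0834] [ 0.1 -0.  -0.2]
0.08 False 6.99 [ 0.5187 -0.0143  0.0824] [ 0.4 -0.7 -0.3]
0.079 False 7.24 [ 0.5187 -0.0143  0.0815] [0.6 0.4 0.4]
0.078 False 7.49 [ 0.5187 -0.0143  0.0804] [-0.7  1.   0.1]
0.077 False 7.74 [ 0.5187 -0.0143  0.0794] [-0.6  0.6 -0. ]
0.076 False 7.99 [ 0.5187 -0.0143  0.0784] [-0.5  0.2 -0.4]
0.075 False 8.24 [ 0.5187 -0.0143  0.0774] [-0.1  0.4 -0. ]
0.074 False 8.49 [ 0.5187 -0.0143  0.0764] [-0.  -0.6  0.2]
0.073 False 8.74 [ 0.5187 -0.0143  0.0754] [-0.1  0.9  0.1]
0.072 False 8.99 [ 0.5189 -0.0144  0.0747] [-0.2 -0.3  3.7]
```

View pics/scene3b.png

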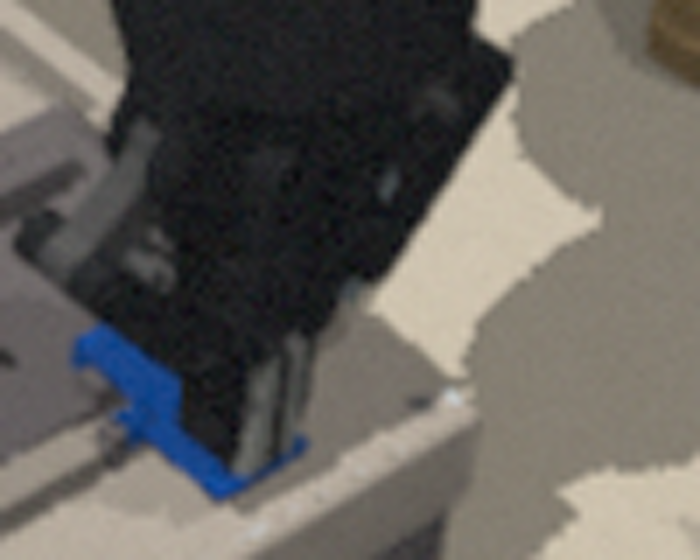

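Contact of about 3.7 N at TCP z≈0.075 with the tips on the blue pad, so the tip offset is about 22 mm. I'll press on and watch the force.

Run:
```python
from bench import bot
from h import *
import cv2
q=np.load("ext.npy")
for z in np.arange(.071,.0605,-.001):
    hit=bot.move_linear(ext2w(q[:3],[-.1055,0,z])[0],feed=.02,until_force=8)
    s=bot.sense();F=s["contact_force"];print(round(z,4),hit,round(s["time_s"],2),s["eef_pos"].round(4),F.round(1))
    if hit or F[2]>10: break
im=bot.snapshot("scene")["img"]
cv2.imwrite("pics/scene4b.png",cv2.resize(im[220:300,350:450,::-1],None,fx=7,fy=7,interpolation=cv2.INTER_CUBIC))
t=bot.snapshot("top")["img"][195:295,255:405,::-1]; cv2.imwrite("pics/top4.png",cv2.resize(t,None,fx=5,fy=5,interpolation=cv2.INTER_CUBIC))
```

```text
0.071 False 9.29 [ 0.519  -0.0146  0.0739] [-1.  -0.9  5. ]
0.07 False 9.54 [ 0.519  -0.0149  0.073 ] [-1.5 -2.2  6. ]
0.069 False 9.79 [ 0.5191 -0.0152  0.0722] [-2.2 -3.7  6.7]
0.068 False 10.04 [ 0.5191 -0.0154  0.0711] [-1.  -3.4  6.5]
0.067 False 10.29 [ 0.5191 -0.0155  0.0701] [-1.6 -4.6  6.3]
0.066 False 10.54 [ 0.5191 -0.0157  0.0691] [-2.2 -3.9  6. ]
0.065 False 10.79 [ 0.5191 -0.0157  0.0684] [-2.3 -4.2  8. ]
0.064 False 11.04 [ 0.5192 -0.0157  0.0682] [-3.4 -4.2 14.5]
```

View pics/scene4b.png

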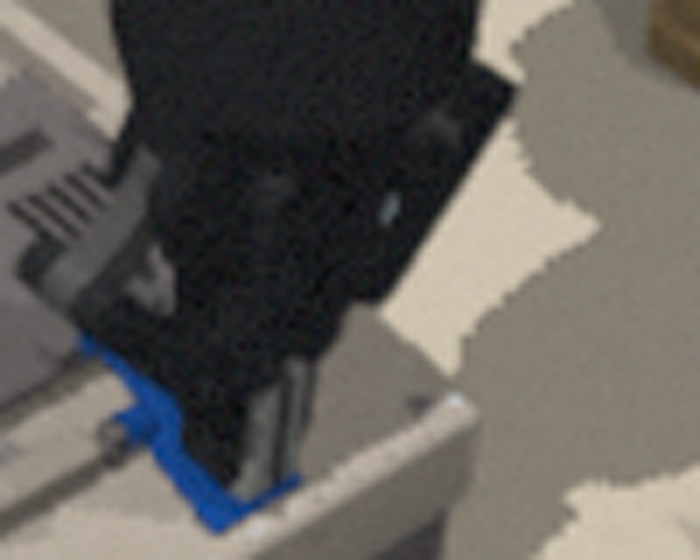

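View pics/top4.png

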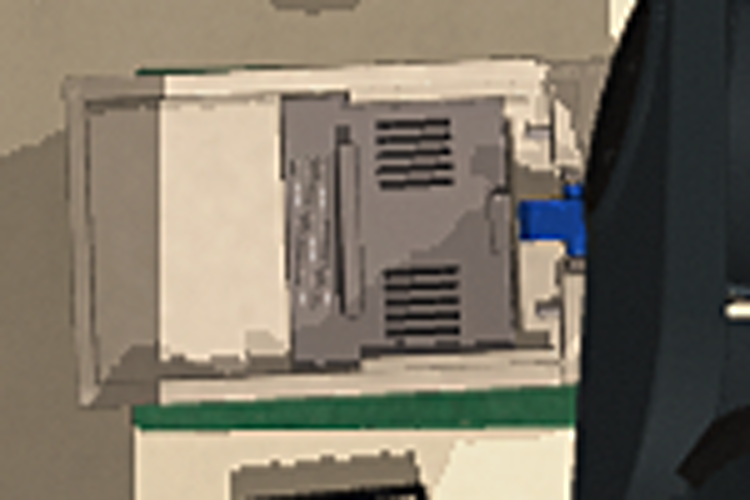

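The lid sprung free: in the top crop the rib moved from u=378 to u=345, about 13 mm along +x. The claw end is clear of the lid's edge. Now I'll lift straight up, go over the free area of the lid, and touch down softly to find its height.

Run:
```python
from bench import bot
from h import *
import cv2
q=np.load("ext.npy"); g=lambda x,z,**k: bot.move_linear(ext2w(q[:3],[x,0,z])[0],**k)
print(bot.sense()["gripper_width"])
g(-.1055,.105,feed=.1); g(-.025,.105,feed=.1); g(-.025,.078,feed=.06)
print(bot.sense()["contact_force"])
hit=g(-.025,.056,feed=.02,until_force=2.5)
s=bot.sense();print(hit,s["time_s"],s["eef_pos"],s["contact_force"])
g(-.025,s["eef_pos"][2]-.0025+.004,feed=.05)
s=bot.sense();print(s["time_s"],s["eef_pos"],s["contact_force"])
im=bot.snapshot("scene")["img"]
cv2.imwrite("pics/scene5.png",cv2.resize(im[195:345,280:430,::-1],None,fx=4,fy=4,interpolation=cv2.INTER_CUBIC))
```

```text
0.00021370616153042554
[ 0.43228668 -0.32948076  0.1131793 ]
True 14.0333 [0.51435784 0.06607614 0.06488045] [-0.31670795 -0.41249594  4.78719201]
14.2833 [0.51461613 0.06605368 0.06898198] [-0.86968091 -0.49250379 -0.3980777 ]
```

View pics/scene5.png

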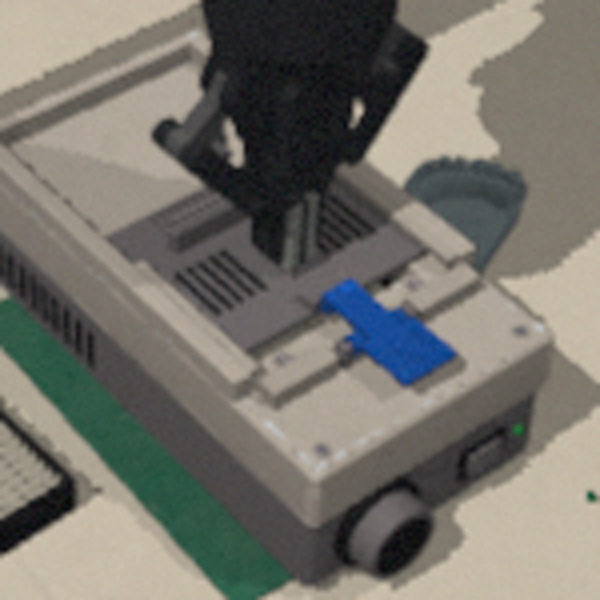

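Lid top touched at TCP z=0.065, so the tip offset is again about 22.5 mm. In the picture the tips at (290,262) stand on the free lid between the claw at (335,290) and the rib at (205,215), and the tab is back up. Now the push.

Run:
```python
from bench import bot
from h import *
import cv2
q=np.load("ext.npy"); z=.0665; g=lambda x,**k: bot.move_linear(ext2w(q[:3],[x,0,z])[0],**k)
for x in (-.01,.005,.02,.035,.05,.058):
    hit=g(x,feed=.04,until_force=9)
    s=bot.sense();print(x,hit,round(s["time_s"],2),s["eef_pos"].round(4),s["contact_force"].round(1))
    if hit: break
for n in ("scene","top"):
    im=bot.snapshot(n)["img"]
    im=im[180:345,250:430,::-1]
    cv2.imwrite(f"pics/{n}6.png",cv2.resize(im,None,fx=4,fy=3.6 if 0 else 4,interpolation=cv2.INTER_CUBIC)[:600])
```

```text
-0.01 False 14.86 [0.5135 0.0814 0.069 ] [0.1 0.1 0.6]
0.005 False 15.38 [0.5127 0.0964 0.069 ] [ 0.2 -0.3  0.1]
0.02 False 15.91 [0.5119 0.1114 0.069 ] [-0.5 -0.5  0.1]
0.035 False 16.43 [0.5111 0.1264 0.069 ] [ 0.7 -0.3 -0.7]
0.05 False 16.96 [0.5103 0.1413 0.069 ] [-0.1  0.2 -1.2]
0.058 False 17.31 [0.5099 0.1493 0.069 ] [ 0.3 -0.1  0.9]
```

View pics/scene6.png

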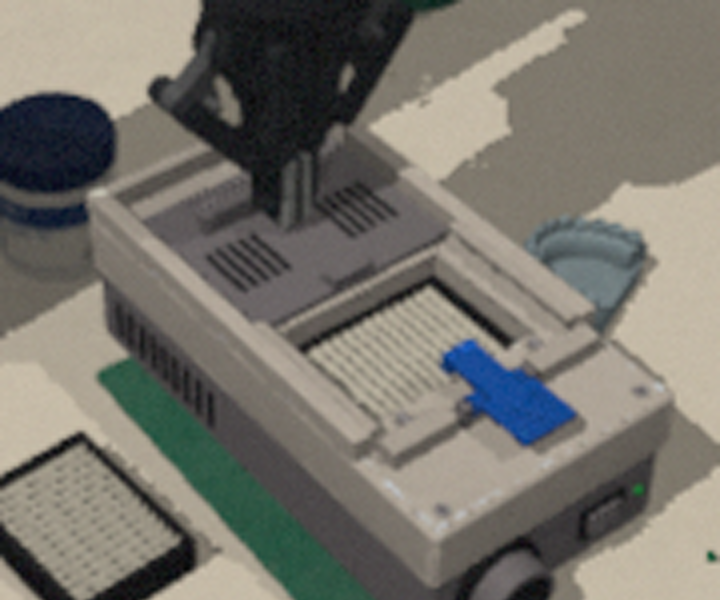

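View pics/top6.png

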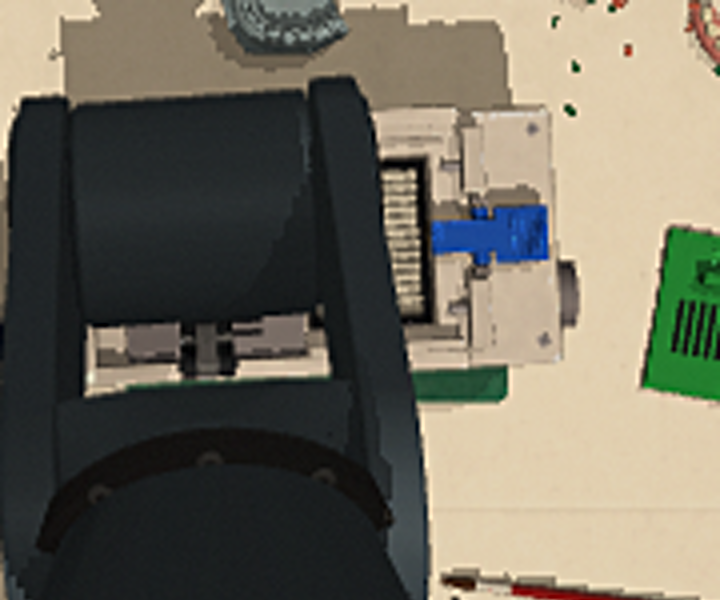

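```bash
cat > lid.py <<'E'
from h import *
q=np.load("ext.npy")
def w2e(P): d=np.array(P)[:2]-q[:2];c,s=np.cos(q[2]),np.sin(q[2]); return np.array([c*d[0]+s*d[1],-s*d[0]+c*d[1]])
E
python3 - <<'E'
from lid import *
for n,u,v,z in [("edge l",272,325,.0865),("edge r",455,242,.0865),("hole l",302,345,.0825),("hole r",440,257,.0825),("pad out l",530,443,.0975),("pad out r",577,415,.0975)]:
    print(n,w2e(onz("scene",(250+u/4-.4,180+v/4-.4),z)).round(4))
E
```

```text
edge l [0.0084 0.0456]
edge r [ 0.0018 -0.0513]
hole l [-0.0057  0.0404]
hole r [ 0.0016 -0.0426]
pad out l [-0.1156  0.0131]
pad out r [-0.1156 -0.0121]
```

Roughly lid x ≈ 0.05–0.06. I'll push on gently, with a guard for the end rim.

Run:
```python
from bench import bot
from h import *
import cv2
q=np.load("ext.npy"); z=.0665; g=lambda x,z=z,**k: bot.move_linear(ext2w(q[:3],[x,0,z])[0],**k)
for x in (.060,.062,.064,.066):
    hit=g(x,feed=.02,until_force=6)
    s=bot.sense();print(x,hit,round(s["time_s"],2),s["eef_pos"].round(4),s["contact_force"].round(1))
    if hit: break
bot.wait(.3)
e=s["eef_pos"]
g(x-.008,feed=.04); g(x-.008,.11,feed=.1); g(-.10,.20,feed=.2); 
s=bot.sense();print(s["time_s"])
bot.move_j([-.9,*s["qpos"][1:]])
print(bot.sense()["time_s"])
for n in ("scene","top"):
    im=bot.snapshot(n)["img"]; cv2.imwrite(f"pics/{n}7full.png",im[:,:,::-1])
    im=im[195:295,255:405] if n=="top" else im[185:335,260:430]
    cv2.imwrite(f"pics/{n}7.png",cv2.resize(im[:,:,::-1],None,fx=4 if n=="scene" else 5,fy=4 if n=="scene" else 5,interpolation=cv2.INTER_CUBIC))
```

```text
0.06 False 17.66 [0.5098 0.151  0.069 ] [ 0.5 -0.8 -0.4]
0.062 False 17.91 [0.5097 0.1531 0.069 ] [-0.2  0.2  0.6]
0.064 False 18.16 [0.5096 0.1551 0.069 ] [ 0.5  0.3 -0.3]
0.066 False 18.41 [0.5095 0.1571 0.069 ] [ 0.3 -0.6  0.1]
20.7
21.9833
```

View pics/scene7.png

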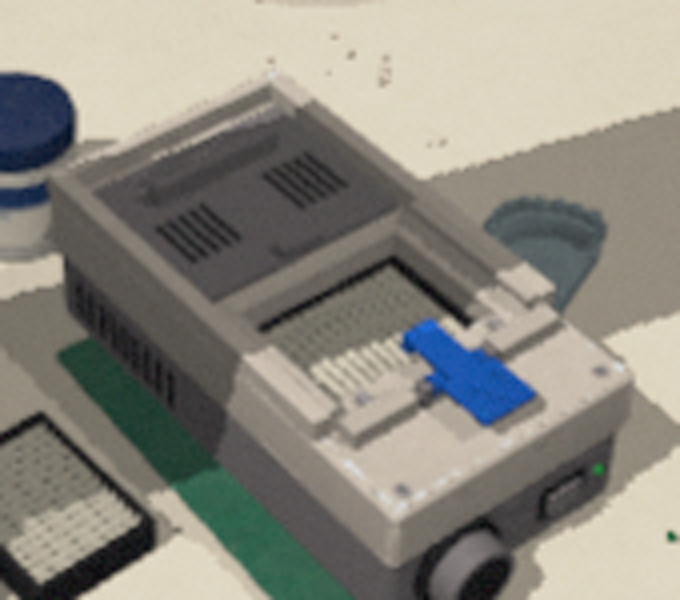

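View pics/top7.png

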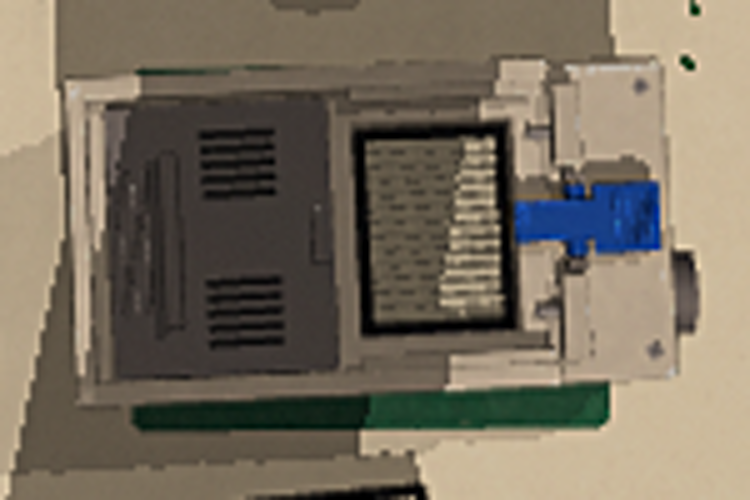

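The top crop shows the filter fully bare at u 352–517. The lid's -x edge is at u≈340, and the tab looks the same as at rest. The vents moved 212–214 crop px, so the lid travelled about 85 mm and sits at x≈+0.060. A quick check that the bystanders haven't moved, then I hand in.

```bash
python3 - <<'E'
import cv2,numpy as np
a=cv2.imread("pics/top0.png",0);b=cv2.imread("pics/top7full.png",0)
for n,(x0,y0,x1,y1) in dict(spare=(298,284,346,328),model=(302,155,340,197),jar=(216,246,256,284),tab=(355,228,392,250)).items():
    ea,eb=[cv2.Canny(i,60,150) for i in (a,b)]
    r=cv2.matchTemplate(cv2.GaussianBlur(eb[y0-8:y1+8,x0-8:x1+8],(0,0),1),cv2.GaussianBlur(ea[y0:y1,x0:x1],(0,0),1),cv2.TM_CCOEFF_NORMED)
    _,m,_,l=cv2.minMaxLoc(r);print(n,round(m,2),(l[0]-8,l[1]-8))
E
python3 - <<'E'
from bench import bot
s=bot.sense();print(s["time_s"],s["eef_pos"],s["contact_force"],abs(s["dq"]).max())
E
```

```text
spare 0.65 (0, 0)
model 0.59 (0, 0)
jar 0.99 (0, 0)
tab 0.81 (0, 0)
22.0833 [ 0.40198181 -0.32570798  0.20170198] [ 0.88978619  0.21447598 -0.08362673] 0.002767716024139786
```

View pics/scene7full.png

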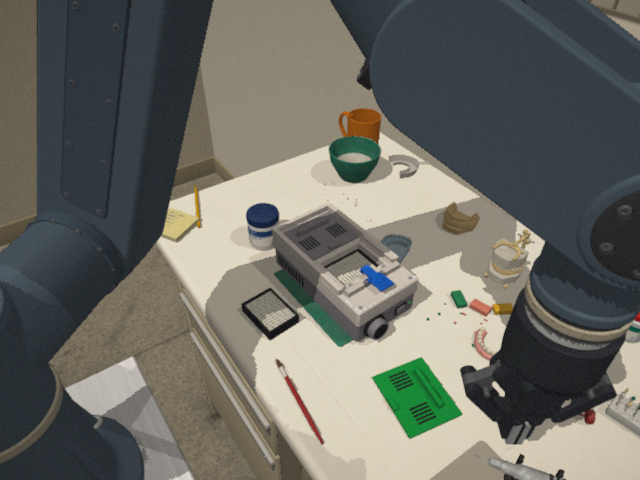

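The wide view shows the lid parked at (325,235), the tab up at (377,278), and the filter, model and jar where they were. The gripper is well clear.

Run:
```python
from bench import bot
bot.sign_off()
```

```text
the job is handed in; nothing more can be done
```

The filter compartment is open and the job is handed in, at about 22 s of the 40 s allowed; sign-off gave no verdict. With closed fingertips I pressed the blue tab to its stop and the lid sprang free. I then let the tab go, touched the lid softly to find its height, and pushed the rib back along the deck.

**Last checks:**
- **Lid:** it lies in the deck with no visible tilt. The shift of its vents puts it at x ≈ +0.060 m. The gap to the filter hole gives about +0.056 m instead. Both are beyond the required +0.052 m, and the filter is fully bare.
- **Tab:** it is back at its rest position in the picture.
- **Bystanders:** the spare filter, dental model and jar match at 0 px shift in the top view. The match scores for the spare filter and the model were only moderate (0.65 and 0.59) because shadows changed.
- **Arm:** it stands still and clear of everything.

**Disagreements:**
- **Fingertip position:** the closed fingertips touched about 22 mm behind where the stated TCP should be. I found the pad and lid heights by touch instead.
- **Kick distance:** the lid moved about 13 mm when freed, not the 6 mm in the text.
- **Pushing force:** it stayed within the sensor noise, so it did not confirm the stated 1 to 3 N.

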